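Set the magnet rotor on the stirrer's shaft flat

TASK

Lift the lidded mixing pot off the magnetic stirrer by its bow handle, set it down gently and upright on the round cork mat beside, and let go. Then turn the stirrer's bare drive shaft between the fingers until they lie pinched on its set-screw flat with that flat facing the stirrer's open front, the side with the speed knob, where the hex key will come in. Last, take the loose magnet rotor by its rim, raise it up the shaft with its set-screw squarely over the flat until its top is flush with the shaft's end, and finish while holding it there, still; leave the other things on the bench where they lie.

Things in the scene. Friction and masses are not known exactly. Their poses are not given: they have to be found in the camera images.
- stirrer_axis (a point): Magnetic stirrer, cover plate off, fixed on the bench at the left or right: white housing 200 x 200 mm, metal deck 206 x 206 mm, deck top 70 mm above the bench. This point: on the shaft axis, at the top of the bearing boss (36 mm across, 22 mm high), 92 mm above the bench. Axes: z up, -x towards the open front with the control panel; heading varies up to 0.35 rad.
- stirrer_front (a point): Middle of the front edge of the stirrer's deck, 103 mm from the axis, on the open front above the grey control panel with speed knob and switch. The other three sides have clear splash guards, 3 mm thick, 60 mm high above the deck, 96 mm from the axis.
- stirrer_post (a point): Top of the front left one of the stirrer's four pot posts (12 mm across, 74 mm high above the deck, tops 52 mm above the boss), which stand at x, y = +-55 mm from the shaft axis along the stirrer's axes.
- shaft (a joint): Upright steel drive shaft, 12 mm in diameter, 46 mm high above the boss; turns both ways with steady friction (0.05 N m) and stays where left. rad, counter-clockwise from above positive; at 0 or a full turn its flat faces the open front; starts between 1 and 5.3. Round up to 18 mm, from there to the top it has one flat, 2 mm deep: 10 mm across the flat, up to 12 mm otherwise.
- shaft_flat (a point): Centre of the face of the shaft's one set-screw flat (9 mm wide), 4 mm off the axis, 32 mm above the boss; its -x axis points straight out of the flat, z up. Turns with the shaft.
- rotor_center (a point): Centre, half-way up, of the magnet rotor: aluminium disc 50 mm across, 16 mm high, about 90 g, two magnets in its top, 13.6 mm bore loose around the shaft. At the start it lies on the boss (centre 8 mm above it); let go, it slides back down. Axes: z up, -x towards its set-screw. Flush with the shaft's end its centre is 38 mm above the boss.
- rotor_screw (a point): Outer end of the rotor's set-screw: a dark stub 6 mm thick, half-way up the rim, standing 6 mm out from it, 31 mm from the rotor's axis. At the start it points up to 0.9 rad either side of the open front.
- pot_center (a point): Middle (50 mm above its underside) of the lidded steel mixing pot, 180 mm across (rim 185), 100 mm high to the lid, about 0.45 to 0.7 kg, standing on the stirrer's four posts at the start (underside 144 mm above the bench).
- pot_base (a point): Centre of the pot's underside.
- pot_handle (a point): Middle of the pot's fixed bow handle, above the pot's centre: a straight round bar 11 mm thick, 90 mm long along this point's y axis, its centre 145 mm above the pot's underside and 45 mm above the lid.
- mat_top (a point): Centre of the top of the round cork mat, 250 mm across, 6 mm thick, fixed flat on the bench beside the stirrer.
- hexkey: Bystander, to be left alone: steel L-shaped hex key, 95 x 29 mm, 6 mm thick, lying flat in the lane between stirrer and mat; origin at the middle of its long arm.
- screwdriver: Bystander, to be left alone: screwdriver, 170 mm long, lying along x in the lane between stirrer and mat; origin near its middle.
- relaybox: Bystander, to be left alone: small parts box, 50 x 70 mm, 40 high, beyond the lane; origin at its underside.
- nursery_pots: Bystander, to be left alone: two nested brown plastic plant pots, 124 mm across, 121 high, at the far side; origin at the underside.
- carton: Bystander, to be left alone: open cardboard carton, 130 x 160 mm, 70 high, at the far side; origin at the underside.
- pliers: Bystander, to be left alone: pliers, 160 mm long, 52 wide, 11 thick, lying at the left; origin near the joint.
- amber_jar: Bystander, to be left alone: closed amber jar, 64 mm across, 90 high, at the right; origin at the underside.
Not all that is in view belongs to the job. Leave any orange look-alike of the part that bears pot_center alone.

How it is judged (in metres and radians):
On the way, in this order (a step that is already met when the one before it is completed fails the run):
1. the pot stands upright and still on the cork mat, let go (horizontal distance between pot_base and mat_top below 0.035 m and z of pot_base in the frame of mat_top below 0.006 m and angle between pot_center's own z axis and vertical below 0.06 rad and linear speed of pot below 0.03 m/s and contact force between the fingers and pot below 0.1 N), for 0.2 s.
2. the fingers pinch the shaft on its flat while the flat faces the stirrer's open front (angle between the x axis of shaft_flat and the x axis of stirrer_axis, either way round below 0.2 rad and x of shaft_flat in the frame of stirrer_axis below -0.003 m and contact force between the fingers and shaft_c2 above 1 N), for 0.2 s.
At the end, for the whole second after the job is handed in: Pot upright, let go, within 35 mm of the mat's centre; the shaft's flat faces the open front within 0.2 rad; the rotor is held in the fingers, still and level (0.08 rad) on the shaft, set-screw over the flat within 0.2 rad, top flush with the shaft's end within 3 mm, centred within 3 mm (all of step 1 and angle between the x axis of shaft_flat and the x axis of stirrer_axis, either way round below 0.2 rad and x of shaft_flat in the frame of stirrer_axis below -0.003 m and angle between the x axis of rotor_center and the x axis of shaft_flat, either way round below 0.2 rad and x of rotor_screw in the frame of shaft_flat below -0.02 m and z of rotor_center in the frame of stirrer_axis between 0.035 and 0.041 m and horizontal distance between rotor_center and stirrer_axis below 0.003 m and angle between rotor_center's own z axis and vertical below 0.08 rad and contact force between the fingers and rotor above 2 N and linear speed of rotor below 0.01 m/s and angular speed of rotor below 0.1 rad/s); the arm keeps its last pose, push and grip.
It fails at once if the pot is tipped (angle between pot_center's own z axis and vertical above 0.5 rad).
It fails at once if the pot is dropped from more than 8 mm, or banged down on the mat faster than 0.25 m/s ((contact force between the fingers and pot below 0.1 N and linear speed of pot above 0.4 m/s) or (contact force between pot and mat above 1 N and linear speed of pot above 0.25 m/s)).
It fails at once if a bystander is moved more than 30 mm (distance of any of hexkey, screwdriver, relaybox, nursery_pots, carton, pliers, amber_jar from where it was at the start of the episode above 0.03 m).
It also fails if it takes over 72 s, if anything falls off the work surface, if the arm or the gripper's body presses on something with over 40 N, if the wrist force passes 120 N, or if a joint passes its speed limit or range.

ROBOT

A 7-joint arm with a two-finger parallel gripper is mounted at the origin on the work surface. World frame = base frame: x ahead of the robot, y to its left, z up, the work surface at z = 0. Lengths are in mm, angles in rad, forces in N, time in s.
With the tool pointing down it reaches from about 425 to 825 mm from the base axis. Payload 3.6 kg.
Tool frame: the origin (TCP) lies midway between the tips of the shut fingers; the grasp point (between the pads) lies 19 mm behind it; z points along the fingers, y is the line along which they close (so a half turn about z gives the same grasp; the last joint's range is limited). The gripper opens to 93 mm and grips with 3 to 60 N. Pads are 15 mm wide; open, the fingers measure 128 mm over their backs; the gripper's body (75 mm by 188 mm) begins 65 mm behind the grasp point.
Start: joints at [-1.181, 0.615, -0.013, 1.423, 0.008, 1.103, -0.04], TCP at [262.513, 594.599, 218.64] pointing down, gripper open.
Joint ranges: [-3.12, 3.12], [-0.3, 2.06], [-1.34, 1.32], [0.26, 2.42], [-1.36, 4.5], [0.01, 1.98], [-2.84, 2.84]. Speed limits (rad/s): [2.79, 2.79, 3.14, 3.14, 3.14, 3.14, 3.14].

INTERFACE

Orientations are given as [roll, pitch, yaw] about the fixed x, y, z axes, in that order (R = Rz(yaw) Ry(pitch) Rx(roll)).
In Python, from plant import ctrl gives the robot as it stands. The module is installed in compiled form; this text tells all that it offers.
- The arm moves only by the tool step_arm, never from a script. Its argument "motion" is a list that holds one entry, the list of rows, each a list of 5 numbers: the shift along the tool's x, y, z in m, then the turn about the tool's z in degrees, then the opening, from 0 (shut) to 1 (fully open). A call has 1 to 5 rows; each row is the pose to reach, as a shift and turn from the pose commanded when the call began, along the tool's axes at that moment; what a row does not reach only later rows make up. A row lasts 1/12 s, in which the tool goes at most 41.7 mm and 7.16 degrees, less where a joint would pass 70% of its speed; a pose out of reach is approached as far as the arm can. A call with a gripper value outside its range is refused whole. The fingers move at their own pace and stop on an object; the grip force is fixed at half the most. Time passes only in rows, so rows that repeat a pose let the fingers close. It gives the time, the measured TCP pose, the force, the opening and the grip force at its end, in the units of the state.
- ctrl.sense(): the state, without advancing time (a new reading comes with each control period).
- ctrl.camera(name): name is "scene" or "top" or "wrist"; returns a dict with "pixels" (420x560x3 uint8, blue, green, red), "range_z" (420x560 float32, mm along the optical axis (not along the pixel's ray), 0 where there is no reading), "camera_matrix" (3x3 intrinsics, pixels), "R" (3x3) and "t" (3): a world point X has camera coordinates R X + t. Camera axes: x right, y down, z forward; pixel columns grow to the right and rows downward; lengths in mm; the calibration is good to about 2 mm. A picture is of the moment at which its call begins.
- ctrl.job_done(): hands the job in; it is judged then, once.
The state is a dict: "time": time; "qpos": joint angles; "joint_vel": joint speeds; "joint_efforts": joint torques, N m; "tool_pos": TCP position; "ee_rot": TCP orientation; "ft_force": force on the tool from outside, world axes, zero at the start; "wrist_torque": the same for the moment, N m; "opening": opening from 0.0 (shut) to 1.0 (fully open); "gripper_force": force on a finger pad.
Only numpy, scipy, OpenCV 4.12 (cv2) and the standard library are available. Lean on these libraries where they do the work, as an engineer would, in place of code of your own. Each camera call takes 0.05 s, during which the arm holds its last target. There are 200 camera calls.

## Working session

There is one attempt and no reset: what is moved stays moved. The work goes in short steps, Python scripts to look and compute and a tool call to move; the robot and the scene stay as the last step left them, time stands still between calls to the robot, and variables do not carry over. Pictures are saved under pics/ and viewed, at most 10 in all, crops included, and the job is handed in when it is done.

Besides the shell and the picture viewer there is one more tool, called by a JSON object that holds its "fn" and its "kwargs". step_arm: Moves the arm, as the interface text tells. Its arguments: {"type":"object","properties":{"motion":{"type":"array"}},"required":["motion"]}

```bash
mkdir -p pics
cat > h.py <<'E'
import numpy as np, cv2
from plant import ctrl
def cam(n):
    c=ctrl.camera(n); K=np.array(c["camera_matrix"]);R=np.array(c["R"]);t=np.array(c["t"]).ravel()
    v,u=np.mgrid[0:420,0:560]; z=c["range_z"]
    P=np.stack([(u-K[0,2])/K[0,0]*z,(v-K[1,2])/K[1,1]*z,z],-1)-t
    c["W"]=P@R; c["K"]=K;c["R"]=R;c["t"]=t   # R^T(P-t)
    return c
def px(c,X):
    p=c["K"]@(c["R"]@np.array(X,float)+c["t"]); return p[:2]/p[2]
def ray(c,u,v,h):
    d=c["R"].T@np.linalg.inv(c["K"])@np.array([u,v,1.]); o=-c["R"].T@c["t"]
    return o+d*(h-o[2])/d[2]
E
python3 - <<'E'
from h import *
a=cam("scene");b=cam("top")
cv2.imwrite("pics/scene.png",a["pixels"]);cv2.imwrite("pics/top.png",b["pixels"])
np.savez("top.npz",**{k:b[k] for k in("pixels","W","K","R","t")});np.savez("scene.npz",**{k:a[k] for k in("pixels","W","K","R","t")})
print(ctrl.sense()); print(-b["R"].T@b["t"],-a["R"].T@a["t"])
E
```

```text
{'time': 0.1, 'qpos': array([-1.18153702,  0.6158338 , -0.01260978,  1.42468168,  0.00811286,
        1.1034573 , -0.0404099 ]), 'joint_vel': array([ 0.00143011, -0.00209146, -0.00175269, -0.00432829,  0.00324832,
        0.00222165,  0.00050844]), 'joint_efforts': array([ 1.56740050e-03, -4.60048842e+01,  2.10181433e-01, -1.66247517e+01,
       -6.12009340e-02,  1.69266510e-02,  1.04674602e-04]), 'tool_pos': array([262.2360954 , 593.98226869, 217.60862146]), 'ee_rot': array([-3.13926339e+00,  4.47333652e-05,  2.72588887e+00]), 'ft_force': array([0.72732109, 0.53052629, 0.06199915]), 'wrist_torque': array([-0.02535145,  0.05795456,  0.05094261]), 'gripper_force': 0.0, 'opening': 1.003750438057893}
[ 376.21245859   -6.40647912 1609.81663758] [1466.68483753  553.23233373 1053.96596289]
```

View pics/scene.png

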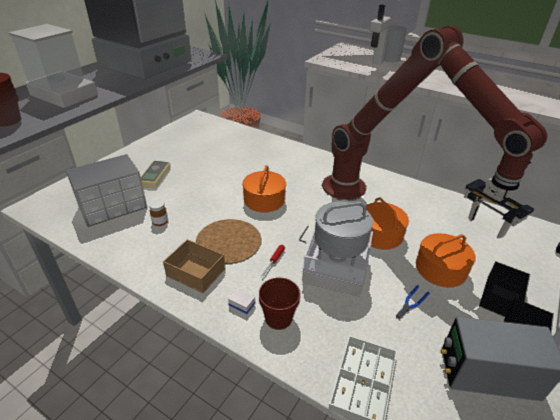

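View pics/top.png

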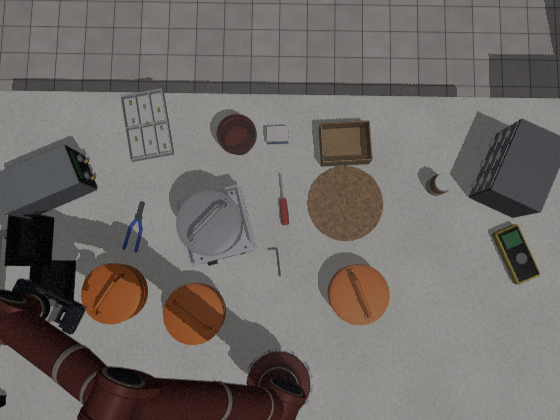

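The steel pot on the stirrer is at top (211,222) and scene (343,230). Possible confusions are the orange pots at top (114,292), (193,312) and (358,294), which I rule out by colour. The mat is at top (345,203). The stirrer's front, with the knob at top (212,262), faces the robot.

Run:
```python
from h import *
b=np.load("top.npz");W=b["W"];I=b["pixels"]
hsv=cv2.cvtColor(I,cv2.COLOR_BGR2HSV)
roi=np.zeros((420,560),bool);roi[160:275,160:265]=1
for lo,hi in((275,310),(240,252)):
    m=roi&(W[...,2]>lo)&(W[...,2]<hi);p=W[m]
    print(lo,m.sum(),p.mean(0),cv2.minAreaRect(p[:,:2].astype(np.float32)),cv2.minEnclosingCircle(p[:,:2].astype(np.float32)))
m=roi&(W[...,2]>285)&(W[...,2]<300);p=W[m][:,:2];d=np.linalg.svd(p-p.mean(0))[2][0];print("bar dir",d,np.arctan2(d[1],d[0]), np.median(W[m][:,2]))
m=roi&(W[...,2]>60)&(W[...,2]<76);p=W[m];r=cv2.minAreaRect(p[:,:2].astype(np.float32));print("deck",m.sum(),r,cv2.boxPoints(r))
# mat
k=(hsv[...,1]>60)&(hsv[...,0]>8)&(hsv[...,0]<25);k[:,:300]=0;k[:,395:]=0;k[:160]=0;k[250:]=0
k=cv2.morphologyEx(k.astype(np.uint8),cv2.MORPH_OPEN,np.ones((5,5)))
c=max(cv2.findContours(k,0,1)[0],key=cv2.contourArea);(u,v),rad=cv2.minEnclosingCircle(c);print("mat",u,v,rad,ray(b,u,v,6),ray(b,u+rad,v,6))
cv2.imwrite("pics/crop.png",cv2.resize(I[165:280,155:275],None,fx=5,fy=5,interpolation=cv2.INTER_CUBIC))
```

```text
275 205 [490.79517316 201.66333911 291.66050371] ((490.5479431152344, 202.23265075683594), (11.433837890625, 135.44049072265625), 47.00546646118164) ((490.94195556640625, 202.6552734375), 67.77304077148438)
240 2197 [489.91046657 202.34260093 243.37798073] ((490.9845886230469, 202.11123657226562), (177.20675659179688, 178.03573608398438), 21.898210525512695) ((489.9984130859375, 201.865478515625), 90.97555541992188)
bar dir [-0.72898462  0.68453007] 2.387633784592314 293.3805800618528
deck 837 ((494.25927734375, 202.4208221435547), (205.29949951171875, 206.66152954101562), 15.342768669128418) [[367.92734 274.9085 ]
 [422.60852  75.61235]
 [620.5912  129.93314]
 [565.91003 329.2293 ]]
mat 344.7331237792969 203.22698974609375 37.87744903564453 [ 577.25898651 -208.84225939    6.        ] [ 578.98011204 -333.52043452    6.        ]
```

View pics/crop.png

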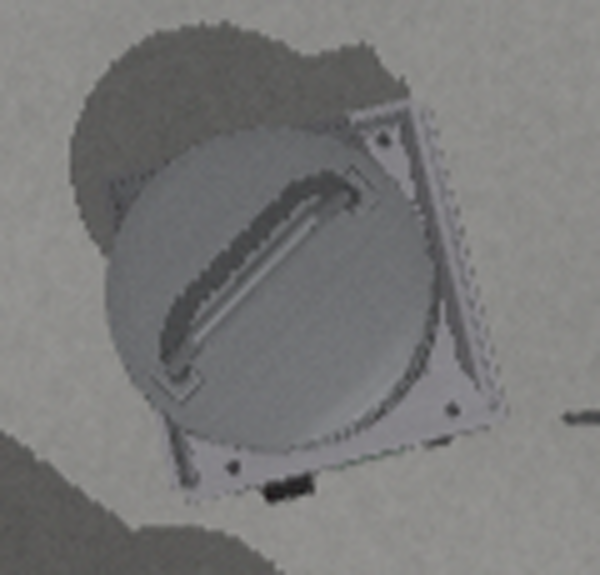

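The crop shows the steel pot with its bow handle running from (175,380) to (350,190), and the front edge with the black knob at (288,487). So the handle is at about (491,202,289), the stirrer axis is at (494.5,202.4) with heading 0.268, and the mat is at (577,-209). I'll move above the handle.

{"fn": "step_arm", "kwargs": {"motion": [[[0,0,-0.04,0,1],[0,0,-0.08,0,1],[0,0,-0.113,0,1],[-0.03,-0.022,-0.113,0,1],[-0.06,-0.044,-0.113,0,1]]]}}

```text
time: 0.52
tool_pos: [298.4, 532.1, 333.4]
ee_rot: [3.137, -0.001, 2.732]
ft_force: [2.2, 0.3, -0.2]
opening: 1.003
gripper_force: 0.0
```

{"fn": "step_arm", "kwargs": {"motion": [[[-0.031,-0.0223,0,0,1],[-0.062,-0.0446,0,0,1],[-0.093,-0.0669,0,0,1],[-0.124,-0.0892,0,0,1],[-0.155,-0.1115,0,0,1]]]}}

```text
time: 0.93
tool_pos: [396.8, 363.5, 331.3]
ee_rot: [-3.141, -0.0, 2.726]
ft_force: [0.9, 0.1, 0.9]
opening: 0.998
gripper_force: 0.0
```

{"fn": "step_arm", "kwargs": {"motion": [[[-0.031,-0.0223,0,0,1],[-0.062,-0.0446,0,0,1],[-0.093,-0.0669,0,0,1],[-0.124,-0.0892,0,0,1],[-0.152,-0.1111,0,0,1]]]}}

```text
time: 1.35
tool_pos: [491.3, 200.1, 331.3]
ee_rot: [-3.141, -0.0, 2.725]
ft_force: [0.0, -0.4, -0.3]
opening: 0.997
gripper_force: 0.0
```

{"fn": "step_arm", "kwargs": {"motion": [[[0,0,0,6.5,1],[0,0,0,13,1],[0,0,0,19.4,1],[0,0,0,19.4,1]]]}}

```text
time: 1.68
tool_pos: [490.4, 202.2, 331.1]
ee_rot: [-3.14, -0.0, 2.385]
ft_force: [-0.3, 0.2, 0.6]
opening: 1.003
gripper_force: 0.0
```

Run:
```python
from h import *
c=cam("wrist");W=c["W"];s=ctrl.sense();print(s["tool_pos"],s["ee_rot"],s["qpos"],s["time"])
cv2.imwrite("pics/w1.png",c["pixels"])
m=(W[...,2]>286)&(W[...,2]<300)&(np.hypot(W[...,0]-491,W[...,1]-202)<60);p=W[m]
print(m.sum(),p.mean(0));q=p[:,:2];d=np.linalg.svd(q-q.mean(0),full_matrices=False)[2][0];print(np.arctan2(d[1],d[0]),cv2.minAreaRect(q.astype(np.float32)))
print(-c["R"].T@c["t"],c["R"])
```

```text
[490.28534478 202.41931282 331.19290505] [-3.14045533e+00 -2.85747998e-04  2.38956424e+00] [-0.55603071  0.33533272  0.17594154  1.58594673 -0.06099594  1.2268649
  0.44972031] 1.7333
2480 [486.61036229 205.42077509 291.4837988 ]
-0.7521199305690618 ((490.4667053222656, 201.5531005859375), (10.510942459106445, 110.22444915771484), 47.01393508911133)
[428.66072142 260.56143451 495.4544903 ] [[ 0.6867592   0.7268834  -0.00152562]
 [ 0.69331137 -0.65440696  0.30177951]
 [ 0.21836014 -0.20830758 -0.95337653]]
```

{"fn": "step_arm", "kwargs": {"motion": [[[0,0,0.02,0,1],[0,0,0.04,0,1],[0,0,0.06,0,1],[0,0,0.061,0,1],[0,0,0.061,0,0.4]]]}}

```text
time: 2.15
tool_pos: [489.9, 202.5, 269.9]
ee_rot: [-3.139, -0.001, 2.39]
ft_force: [-0.3, -0.3, 0.1]
opening: 0.964
gripper_force: 0.0
```

{"fn": "step_arm", "kwargs": {"motion": [[[0,0,0,0,0],[0,0,0,0,0],[0,0,0,0,0],[0,0,0,0,0],[0,0,0,0,0]]]}}

```text
time: 2.57
tool_pos: [490.9, 202.6, 271.3]
ee_rot: [3.141, 0.0, 2.388]
ft_force: [-0.0, -0.2, -0.6]
opening: 0.618
gripper_force: 0.0
```

{"fn": "step_arm", "kwargs": {"motion": [[[0,0,-0.005,0,0],[0,0,-0.015,0,0],[0,0,-0.025,0,0],[0,0,-0.035,0,0],[0,0,-0.04,0,0]]]}}

```text
time: 2.98
tool_pos: [491.2, 202.7, 312.3]
ee_rot: [3.139, 0.001, 2.387]
ft_force: [-0.4, -0.6, 0.7]
opening: 0.259
gripper_force: 0.0
```

The fingers close slowly, at about 0.08 of the opening per row, and they shut above the bar. I'll reopen, go back down and wait for the grip.

{"fn": "step_arm", "kwargs": {"motion": [[[0,0,0,0,0.6],[0,0,0,0,0.6],[0,0,0,0,0.6],[0,0,0,0,0.6],[0,0,0,0,0.6]]]}}

```text
time: 3.4
tool_pos: [490.3, 202.4, 310.1]
ee_rot: [-3.14, -0.0, 2.387]
ft_force: [-0.1, 0.3, 0.8]
opening: 0.568
gripper_force: 0.0
```

{"fn": "step_arm", "kwargs": {"motion": [[[0,0,0.01,0,0.6],[0,0,0.02,0,0.5],[0,0,0.03,0,0.5],[0,0,0.041,0,0.5],[0,0,0.041,0,0.3]]]}}

```text
time: 3.82
tool_pos: [489.1, 202.0, 267.3]
ee_rot: [-3.137, -0.002, 2.387]
ft_force: [-0.5, -0.1, -1.4]
opening: 0.466
gripper_force: 0.0
```

{"fn": "step_arm", "kwargs": {"motion": [[[0,0,0,0,0],[0,0,0,0,0],[0,0,0,0,0],[0,0,0,0,0],[0,0,0,0,0]]]}}

```text
time: 4.23
tool_pos: [490.6, 202.4, 270.2]
ee_rot: [3.141, 0.0, 2.387]
ft_force: [-2.6, -3.5, 2.3]
opening: 0.119
gripper_force: 2.4
```

{"fn": "step_arm", "kwargs": {"motion": [[[0,0,0,0,0],[0,0,0,0,0]]]}}

```text
time: 4.4
tool_pos: [490.3, 202.1, 270.0]
ee_rot: [-3.141, 0.0, 2.387]
ft_force: [-2.4, -1.2, 3.3]
opening: 0.106
gripper_force: 30.0
```

{"fn": "step_arm", "kwargs": {"motion": [[[0,0,-0.005,0,0],[0,0,-0.015,0,0],[0,0,-0.027,0,0],[0,0,-0.037,0,0],[0,0,-0.042,0,0]]]}}

```text
time: 4.82
tool_pos: [490.5, 202.7, 311.7]
ee_rot: [-3.141, -0.0, 2.387]
ft_force: [0.2, 0.3, -5.9]
opening: 0.111
gripper_force: 30.0
```

{"fn": "step_arm", "kwargs": {"motion": [[[-0.0066,-0.0046,0,0,0],[-0.0189,-0.0131,0,0,0],[-0.037,-0.0257,0,0,0],[-0.0575,-0.04,0,0,0],[-0.078,-0.0543,0,0,0]]]}}

```text
time: 5.23
tool_pos: [509.5, 108.0, 310.2]
ee_rot: [-3.139, -0.001, 2.388]
ft_force: [0.4, -0.1, -5.7]
opening: 0.105
gripper_force: 30.0
```

{"fn": "step_arm", "kwargs": {"motion": [[[-0.0205,-0.0143,0,0,0],[-0.0411,-0.0286,0,0,0],[-0.0616,-0.0429,0,0,0],[-0.0821,-0.0571,0,0,0],[-0.1027,-0.0714,0,0,0]]]}}

```text
time: 5.65
tool_pos: [535.3, -14.7, 310.3]
ee_rot: [-3.139, -0.002, 2.387]
ft_force: [0.6, 0.7, -6.1]
opening: 0.105
gripper_force: 30.0
```

{"fn": "step_arm", "kwargs": {"motion": [[[-0.0205,-0.0143,0,0,0],[-0.0411,-0.0286,0,0,0],[-0.0616,-0.0429,0,0,0],[-0.0821,-0.0571,0,0,0],[-0.1027,-0.0714,0,0,0]]]}}

```text
time: 6.07
tool_pos: [561.2, -136.8, 310.1]
ee_rot: [-3.14, -0.003, 2.387]
ft_force: [-0.4, -0.1, -5.9]
opening: 0.106
gripper_force: 30.0
```

{"fn": "step_arm", "kwargs": {"motion": [[[-0.018,-0.0126,0,0,0],[-0.036,-0.0251,0,0,0],[-0.049,-0.0342,0,0,0],[-0.0575,-0.0401,0,0,0],[-0.0615,-0.0429,0,0,0]]]}}

```text
time: 6.48
tool_pos: [576.6, -211.1, 310.2]
ee_rot: [-3.139, -0.002, 2.384]
ft_force: [1.0, -0.2, -5.2]
opening: 0.108
gripper_force: 30.0
```

Run:
```python
from h import *
c=cam("wrist");W=c["W"];s=ctrl.sense();print(s["tool_pos"],s["ee_rot"],s["qpos"],s["opening"],s["gripper_force"],s["ft_force"],s["wrist_torque"])
cc=cam("scene");cv2.imwrite("pics/w2.png",np.hstack([cv2.resize(c["pixels"],(400,300)),cv2.resize(cc["pixels"],(400,300))]))
t=s["tool_pos"];Q=cc["W"]
for U,n in((W,"wrist"),(Q,"scene")):
    m=(U[...,2]>t[2]-35)&(U[...,2]<t[2]-20)&(np.hypot(U[...,0]-t[0],U[...,1]-t[1])<100);p=U[m]
    if len(p)>50: A=np.c_[p[:,:2]-p[:,:2].mean(0),np.ones(len(p))];print(n,len(p),p.mean(0),np.linalg.lstsq(A,p[:,2],rcond=None)[0])
```

```text
[ 576.77960119 -210.80941429  310.37165566] [-3.13944760e+00 -1.24985383e-03  2.38439072e+00] [ 0.14601341  0.50084121  0.28464319  1.39140834 -0.13995514  1.27117289
  1.25265642] 0.10660428429817319 29.998478293418884 [-0.93210025 -1.20833837 -6.24171245] [-0.18404638 -0.02168125 -0.03126215]
wrist 41447 [ 556.27947261 -195.10063343  279.45191813] [ 6.53066784e-03 -1.37485368e-02  2.79451918e+02]
scene 1050 [ 591.30850474 -200.97887088  279.94145365] [-1.25083758e-02 -1.36213192e-02  2.79941454e+02]
```

View pics/w2.png

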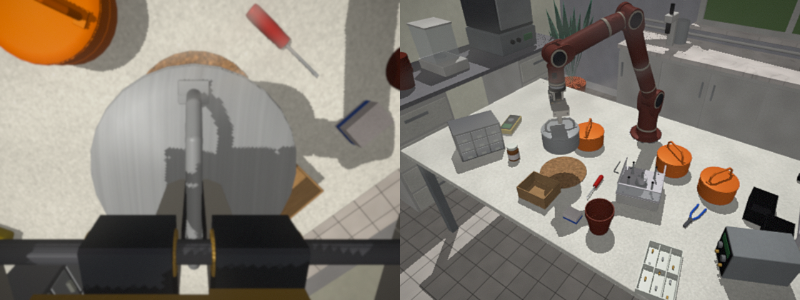

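The wrist half (left) shows the pot level, hanging from the bar at (193,170) in the fingers. The scene half (right) shows it over the mat, with only a bare shaft left on the stirrer at (645,175). I'll lower it now.

{"fn": "step_arm", "kwargs": {"motion": [[[0,0,0.015,0,0],[0,0,0.04,0,0],[0,0,0.07,0,0],[0,0,0.1,0,0],[0,0,0.125,0,0]]]}}

```text
time: 7.0
tool_pos: [577.1, -205.6, 184.7]
ee_rot: [3.141, -0.003, 2.39]
ft_force: [-0.6, -0.2, -6.5]
opening: 0.112
gripper_force: 30.0
```

{"fn": "step_arm", "kwargs": {"motion": [[[0,0,0.015,0,0],[0,0,0.028,0,0],[0,0,0.038,0,0],[0,0,0.043,0,0],[0,0,0.045,0,0]]]}}

```text
time: 7.42
tool_pos: [577.5, -207.3, 141.0]
ee_rot: [3.141, -0.002, 2.389]
ft_force: [-0.4, -0.8, -5.1]
opening: 0.111
gripper_force: 30.0
```

{"fn": "step_arm", "kwargs": {"motion": [[[0,0,0.002,0,0],[0,0,0.004,0,0],[0,0,0.006,0,0],[0,0,0.007,0,0],[0,0,0.007,0,0]]]}}

```text
time: 7.83
tool_pos: [577.5, -208.6, 134.7]
ee_rot: [3.142, 0.0, 2.387]
ft_force: [-0.3, 0.5, -5.6]
opening: 0.106
gripper_force: 30.0
```

{"fn": "step_arm", "kwargs": {"motion": [[[0,0,0.001,0,0],[0,0,0.002,0,0],[0,0,0.003,0,0],[0,0,0.003,0,0]]]}}

```text
time: 8.17
tool_pos: [577.9, -208.5, 132.2]
ee_rot: [3.141, 0.001, 2.387]
ft_force: [-0.3, 0.5, -3.0]
opening: 0.107
gripper_force: 30.0
```

{"fn": "step_arm", "kwargs": {"motion": [[[0,0,0.001,0,0],[0,0,0.001,0,0]]]}}

```text
time: 8.33
tool_pos: [578.0, -208.5, 132.1]
ee_rot: [3.141, 0.001, 2.387]
ft_force: [-1.8, 2.6, 3.9]
opening: 0.109
gripper_force: 30.0
```

{"fn": "step_arm", "kwargs": {"motion": [[[0,0,0,0,0.5],[0,0,0,0,0.5],[0,0,0,0,0.5],[0,0,0,0,0.5],[0,0,0,0,0.5]]]}}

```text
time: 8.75
tool_pos: [577.7, -208.9, 130.6]
ee_rot: [-3.141, 0.001, 2.387]
ft_force: [0.5, -0.1, 0.6]
opening: 0.416
gripper_force: 0.0
```

{"fn": "step_arm", "kwargs": {"motion": [[[0,0,-0.02,0,0.5],[0,0,-0.05,0,0.5],[0,0,-0.09,0,0.5],[0,0,-0.13,0,0.5],[0,0,-0.168,0,0.5]]]}}

```text
time: 9.17
tool_pos: [577.4, -208.8, 300.7]
ee_rot: [-3.142, 0.001, 2.387]
ft_force: [0.4, -0.9, 0.1]
opening: 0.5
gripper_force: 0.0
```

{"fn": "step_arm", "kwargs": {"motion": [[[0.0311,0.0221,0,0,0.5],[0.0622,0.0441,0,0,0.5],[0.0933,0.0662,0,0,0.5],[0.1244,0.0882,0,0,0.5],[0.1555,0.1103,0,0,0.5]]]}}

```text
time: 9.58
tool_pos: [539.2, -20.3, 298.8]
ee_rot: [3.141, 0.0, 2.387]
ft_force: [0.6, 0.2, 0.1]
opening: 0.499
gripper_force: 0.0
```

{"fn": "step_arm", "kwargs": {"motion": [[[0.0311,0.0221,0,0,0.5],[0.0622,0.0441,0,0,0.5],[0.0933,0.0662,0,0,0.5],[0.1244,0.0882,0,0,0.5],[0.1555,0.1103,0,0,0.5]]]}}

```text
time: 10.0
tool_pos: [501.5, 166.7, 298.8]
ee_rot: [3.141, 0.0, 2.387]
ft_force: [0.2, -0.2, 0.1]
opening: 0.503
gripper_force: 0.0
```

{"fn": "step_arm", "kwargs": {"motion": [[[0.0311,0.0221,0,6.5,0.4],[0.0311,0.0221,0.02,13,0.4],[0.0311,0.0221,0.04,19.5,0.4],[0.0311,0.0221,0.06,26,0.4],[0.0311,0.0221,0.08,31.4,0.4]]]}}

```text
time: 10.42
tool_pos: [494.5, 202.8, 217.9]
ee_rot: [3.141, 0.0, 1.835]
ft_force: [-1.1, 0.9, -0.3]
opening: 0.402
gripper_force: 0.0
```

{"fn": "step_arm", "kwargs": {"motion": [[[0,0,0,0,0.4],[0,0,0,0,0.4]]]}}

```text
time: 10.58
tool_pos: [494.0, 202.4, 218.1]
ee_rot: [-3.14, 0.001, 1.842]
ft_force: [0.4, 0.2, 0.9]
opening: 0.4
gripper_force: 0.0
```

Run:
```python
from h import *
c=cam("wrist");s=ctrl.sense();print(s["tool_pos"],s["ee_rot"],s["qpos"])
np.savez("w3.npz",**{k:c[k] for k in("pixels","W","K","R","t")})
u,v=px(c,[494.5,202.4,138]);print(u,v,c["K"][0,0])
im=c["pixels"];cv2.imwrite("pics/w3.png",im)
W=c["W"]
m=(W[...,2]>132)&(W[...,2]<150)&(np.hypot(W[...,0]-494.5,W[...,1]-202.4)<20);print(m.sum(),W[m].mean(0))
m=(W[...,2]>138)&(W[...,2]<150)
n,l,st,ce=cv2.connectedComponentsWithStats(m.astype(np.uint8))
for i in range(1,n):
    if st[i,4]>30: q=W[l==i];print(st[i,4],ce[i],np.median(q,0))
```

```text
[494.98751154 202.62280698 219.26203396] [3.14078517e+00 1.76521711e-04 1.84147771e+00] [-0.63578435  0.44662449  0.30402708  1.76459837 -0.15892343  0.95359037
  0.00305847]
272.4005150054902 218.47538884887896 341.8398657070968
174 [493.90607763 201.48519871 136.04215043]
250 [193.812 147.924] [427.26010108 239.31531789 142.27060142]
255 [350.47058824 148.56862745] [532.64124555 268.1211618  142.21752458]
```

View pics/w3.png

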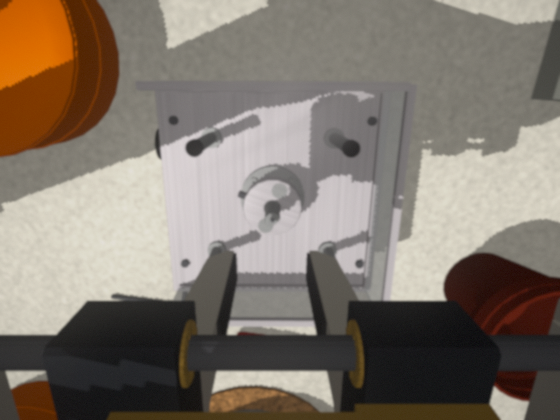

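The stirrer is in view with its front at the left (knob at (158,140)). The shaft is near (272,208), the rotor around it, the set-screw stub at (242,195), and the post tops at (194,148) and (350,149). Next is a close crop of the shaft.

Run:
```python
from h import *
im=np.load("w3.npz")["pixels"]
o=cv2.resize(im[160:250,230:320],None,fx=6.6,fy=6.6,interpolation=cv2.INTER_CUBIC)
cv2.imwrite("pics/c3.png",cv2.convertScaleAbs(o,alpha=1.2))
```

```text
(no output)
```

View pics/c3.png

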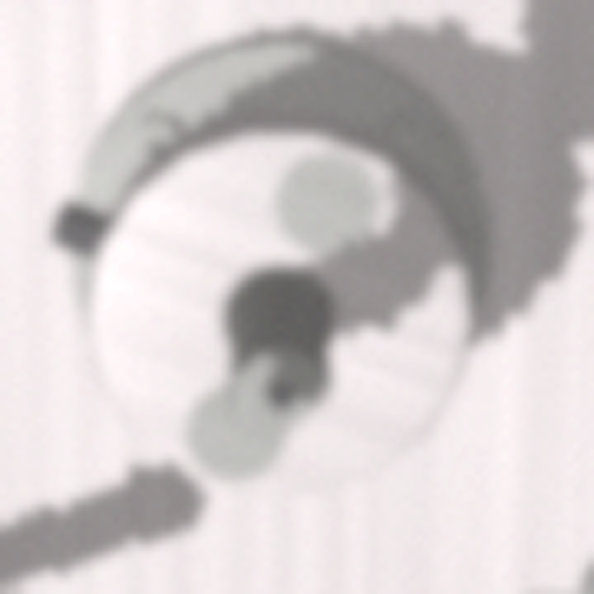

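{"fn": "step_arm", "kwargs": {"motion": [[[0,0,0.03,0,0.4],[0,0,0.06,0,0.4],[0,0,0.067,0,0.4],[0,0,0.067,0,0.4],[0,0,0.067,0,0.4]]]}}

```text
time: 11.05
tool_pos: [495.7, 202.7, 153.1]
ee_rot: [3.139, -0.0, 1.84]
ft_force: [-0.3, 0.4, 0.6]
opening: 0.397
gripper_force: 0.0
```

```bash
cat > look.py <<'E'
from h import *; import sys
c=cam("wrist");s=ctrl.sense();print(s["tool_pos"],s["ee_rot"],s["qpos"][6])
u,v=px(c,[494.3,201.7,138]);print(u,v)
x=int(min(max(u-40,0),480));y=int(min(max(v-50,0),340))
np.savez(sys.argv[1]+".npz",**{k:c[k] for k in("pixels","W","K","R","t")})
cv2.imwrite(sys.argv[1]+"_c.png",cv2.resize(c["pixels"][y:y+80,x:x+80],(400,400),interpolation=cv2.INTER_CUBIC))
E
python3 look.py v1
```

```text
[496.07966231 202.87462925 153.59554883] [ 3.13780991e+00 -5.30576089e-04  1.83942098e+00] 0.034264716409040115
268.9276302791252 256.4704811544592
```

{"fn": "step_arm", "kwargs": {"motion": [[[0,0,0,7,0.4],[0,0,0,14,0.4],[0,0,0,21,0.4],[0,0,0,28,0.4],[0,0,0,35,0.4]]]}}

```text
time: 11.52
tool_pos: [495.9, 203.2, 153.9]
ee_rot: [3.139, -0.004, 1.223]
ft_force: [0.3, -0.2, 0.4]
opening: 0.402
gripper_force: 0.0
```

{"fn": "step_arm", "kwargs": {"motion": [[[0,0,0,7,0.4],[0,0,0,14,0.4],[0,0,0,21,0.4],[0,0,0,28,0.4],[0,0,0,35,0.4]]]}}

```text
time: 11.93
tool_pos: [495.8, 203.4, 153.9]
ee_rot: [-3.141, -0.004, 0.613]
ft_force: [0.0, 0.7, -0.1]
opening: 0.402
gripper_force: 0.0
```

```bash
python3 look.py v2; python3 -c "
import cv2,numpy as np
cv2.imwrite('pics/v12.png',np.hstack([cv2.imread('v1_c.png'),cv2.imread('v2_c.png')]))"
```

```text
[495.76117101 203.50741307 153.60633314] [ 3.14138352 -0.00404104  0.6091821 ] -0.9372038774005009
272.5286426900053 257.80754138616624
```

View pics/v12.png

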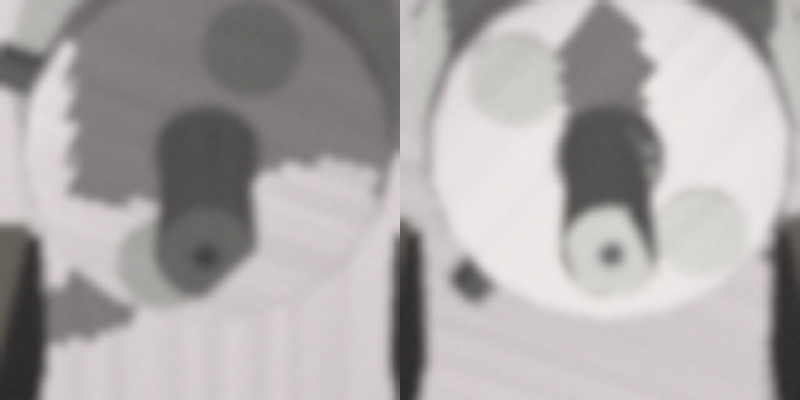

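In both views the shaft top is clear, with its centre dot at (207,257) left and (611,255) right. The flat cuts the lower right in the left view, chord (255,242) to (208,297), and the upper right in the right view, (632,207) to (656,262). The screw stub is at (20,68) left and (472,280) right. I'll cast these onto their heights.

Run:
```python
from h import *
for n,x0,y0,pts,scr in(("v1",228,206,[(255,242),(208,297),(207,257)],(18,68)),("v2",232,207,[(232,207),(256,262),(211,255)],(72,280))):
    c=dict(np.load(n+".npz"));f=lambda p,h:ray(c,x0+p[0]/5-.4,y0+p[1]/5-.4,h)[:2]
    a,b,o=[f(p,138) for p in pts]; d=b-a; nn=np.array([-d[1],d[0]]);nn*=np.sign(nn@((a+b)/2-o));s=f(scr,100)-o
    print(n,"centre",o,"flat world",np.degrees(np.arctan2(nn[1],nn[0])),np.linalg.norm(d),"screw",np.degrees(np.arctan2(s[1],s[0])),np.linalg.norm(s))
```

```text
v1 centre [494.42839607 201.38812661] flat world -22.38049034942868 8.836743600773989 screw 174.4429504392045 27.385861025879926
v2 centre [494.83070479 201.17361482] flat world -32.727056577038724 7.479432794709948 screw 173.8167582368591 29.153516998422933
```

{"fn": "step_arm", "kwargs": {"motion": [[[0,0,0,-7,0.3],[0,0,0,-14,0.3],[0,0,0,-21,0.3],[0,0,0,-28,0.3],[0,0,0,-35,0.3]]]}}

```text
time: 12.4
tool_pos: [495.6, 203.1, 153.5]
ee_rot: [3.139, -0.003, 1.238]
ft_force: [0.7, 0.2, 0.3]
opening: 0.299
gripper_force: 0.0
```

{"fn": "step_arm", "kwargs": {"motion": [[[0,0,0,-7,0.3],[0,0,0,-14,0.3],[0,0,0,-21,0.3],[0,0,0,-28,0.3],[0,0,0,-35,0.3]]]}}

```text
time: 12.82
tool_pos: [495.7, 203.0, 153.6]
ee_rot: [3.138, -0.001, 1.848]
ft_force: [-0.3, -0.7, 0.3]
opening: 0.301
gripper_force: 0.0
```

{"fn": "step_arm", "kwargs": {"motion": [[[0,0,0,-7,0.3],[0,0,0,-14,0.3],[0,0,0,-21,0.3],[0,0,0,-28,0.3],[0,0,0,-35,0.3]]]}}

```text
time: 13.23
tool_pos: [495.8, 202.8, 153.6]
ee_rot: [3.138, 0.002, 2.459]
ft_force: [0.5, 0.3, 0.0]
opening: 0.302
gripper_force: 0.0
```

{"fn": "step_arm", "kwargs": {"motion": [[[0,0,0,-7,0.3],[0,0,0,-14,0.3],[0,0,0,-21,0.3],[0,0,0,-28,0.3],[0,0,0,-35,0.3]]]}}

```text
time: 13.65
tool_pos: [495.9, 202.6, 153.6]
ee_rot: [3.14, 0.004, 3.069]
ft_force: [-0.1, 0.6, 0.3]
opening: 0.303
gripper_force: 0.0
```

{"fn": "step_arm", "kwargs": {"motion": [[[0,0,0,-7,0.3],[0,0,0,-14,0.3],[0,0,0,-21,0.3],[0,0,0,-28,0.3],[0,0,0,-35,0.3]]]}}

```text
time: 14.07
tool_pos: [496.0, 202.6, 153.6]
ee_rot: [-3.14, 0.004, -2.603]
ft_force: [-0.2, 0.8, 0.2]
opening: 0.297
gripper_force: 0.0
```

{"fn": "step_arm", "kwargs": {"motion": [[[0,0,0,-7,0.3],[0,0,0,-14,0.3],[0,0,0,-21,0.3],[0,0,0,-28,0.3],[0,0,0,-32.6,0.3]]]}}

```text
time: 14.48
tool_pos: [496.1, 202.4, 153.5]
ee_rot: [-3.138, 0.002, -2.036]
ft_force: [-0.0, 0.7, -0.9]
opening: 0.3
gripper_force: 0.0
```

```bash
cat > go.py <<'E'
from h import *; import sys
s=ctrl.sense();y=s["ee_rot"][2];d=np.array([float(sys.argv[1]),float(sys.argv[2])])-s["tool_pos"][:2]
print(s["tool_pos"],s["ee_rot"],"yawdeg",np.degrees(y)%360,"q",s["qpos"],s["time"]);print("tool dx,dy mm",d@[np.cos(y),np.sin(y)],d@[np.sin(y),-np.cos(y)])
E
python3 go.py 494.6 201.3; python3 look.py v3
```

```text
[496.05462609 202.35105207 153.5133897 ] [-3.13804446e+00  2.24559577e-03 -2.03551699e+00] yawdeg 243.37346755895854 q [-0.15609104  0.54305602 -0.41159624  1.8320844   0.2886422   0.82139097
  1.96435742] 14.4833
tool dx,dy mm 1.5915089190473837 0.8293050633572753
[496.10458599 202.26148482 153.40593632] [-3.13820118e+00  2.25462483e-03 -2.03458088e+00] 1.9652373541852253
272.86672904833637 252.74846700454927
```

{"fn": "step_arm", "kwargs": {"motion": [[[0.0016,0.0008,0,0,0.3],[0.0016,0.0008,0.015,0,0.3],[0.0016,0.0008,0.03,0,0.3],[0.0016,0.0008,0.04,0,0.3],[0.0016,0.0008,0.04,0,0.3]]]}}

```text
time: 14.95
tool_pos: [492.2, 200.6, 110.4]
ee_rot: [3.14, -0.003, -2.043]
ft_force: [0.3, -0.3, -0.5]
opening: 0.296
gripper_force: 0.0
```

```bash
python3 go.py 494.6 201.3
```

```text
[492.16803992 200.62546007 110.38390558] [ 3.14028194e+00 -2.89770601e-03 -2.04311585e+00] yawdeg 242.93808501580713 q [-0.17778283  0.59854227 -0.38167332  1.88105355  0.32262289  0.72566704
  1.92559012] 14.95
tool dx,dy mm -1.7071159187840508 -1.8588139203645286
```

{"fn": "step_arm", "kwargs": {"motion": [[[0,0,0,0,0],[0,0,0,0,0],[0,0,0,0,0],[0,0,0,0,0],[0,0,0,0,0]]]}}

```text
time: 15.37
tool_pos: [494.2, 201.6, 112.5]
ee_rot: [-3.14, 0.002, -2.043]
ft_force: [1.3, -0.6, 2.3]
opening: 0.102
gripper_force: 30.0
```

{"fn": "step_arm", "kwargs": {"motion": [[[0,0,0,7,0],[0,0,0,14,0],[0,0,0,21,0],[0,0,0,28,0],[0,0,0,35,0]]]}}

```text
time: 15.78
tool_pos: [494.8, 201.8, 112.5]
ee_rot: [-3.141, 0.004, -2.659]
ft_force: [2.7, 0.2, 0.3]
opening: 0.101
gripper_force: 30.0
```

{"fn": "step_arm", "kwargs": {"motion": [[[0,0,0,7,0],[0,0,0,14,0],[0,0,0,21,0],[0,0,0,28,0],[0,0,0,35,0]]]}}

```text
time: 16.2
tool_pos: [495.4, 201.5, 112.5]
ee_rot: [3.14, 0.005, 3.013]
ft_force: [3.7, -2.0, -0.1]
opening: 0.1
gripper_force: 30.0
```

{"fn": "step_arm", "kwargs": {"motion": [[[0,0,0,7,0],[0,0,0,14,0],[0,0,0,21,0],[0,0,0,28,0],[0,0,0,35,0]]]}}

```text
time: 16.62
tool_pos: [495.7, 201.0, 112.5]
ee_rot: [3.138, 0.004, 2.402]
ft_force: [3.2, -1.9, -0.3]
opening: 0.101
gripper_force: 30.0
```

{"fn": "step_arm", "kwargs": {"motion": [[[0,0,0,7,0],[0,0,0,14,0],[0,0,0,21,0],[0,0,0,28,0],[0,0,0,32.6,0]]]}}

```text
time: 17.03
tool_pos: [495.7, 200.3, 112.5]
ee_rot: [3.136, 0.002, 1.833]
ft_force: [2.9, -1.7, 0.3]
opening: 0.101
gripper_force: 30.0
```

{"fn": "step_arm", "kwargs": {"motion": [[[0,0,0,0,0],[0,0,0,0,0],[0,0,0,0,0],[0,0,0,0,0]]]}}

```text
time: 17.37
tool_pos: [495.7, 200.4, 112.5]
ee_rot: [3.136, 0.002, 1.84]
ft_force: [4.4, -3.8, 1.2]
opening: 0.105
gripper_force: 30.0
```

```bash
python3 go.py 494.6 201.3
```

```text
[495.67777299 200.36864796 112.52010185] [3.13643486e+00 1.96434013e-03 1.84001093e+00] yawdeg 105.4248602859648 q [-0.63409719  0.587771    0.31587939  1.89205373 -0.26751718  0.69770814
  0.10684497] 17.3667
tool dx,dy mm 1.1844648574780754 -0.791235900591516
```

{"fn": "step_arm", "kwargs": {"motion": [[[0,0,0,0,0.4],[0,0,0,0,0.4],[0,0,0,0,0.4],[0,0,0,0,0.4],[0,0,0,0,0.4]]]}}

```text
time: 17.78
tool_pos: [492.2, 201.9, 111.4]
ee_rot: [-3.14, -0.001, 1.84]
ft_force: [0.4, 0.0, 0.1]
opening: 0.384
gripper_force: 0.0
```

{"fn": "step_arm", "kwargs": {"motion": [[[0,0,-0.015,0,0.4],[0,0,-0.03,0,0.4],[0,0,-0.042,0,0.4],[0,0,-0.042,0,0.4],[0,0,-0.042,0,0.4]]]}}

```text
time: 18.2
tool_pos: [493.0, 201.8, 153.9]
ee_rot: [3.141, -0.001, 1.84]
ft_force: [-0.3, 0.6, -0.4]
opening: 0.402
gripper_force: 0.0
```

```bash
python3 go.py 494.6 201.3;python3 look.py v4; cp v4_c.png pics/v4.png
```

```text
[492.95140366 201.79566494 153.85581928] [ 3.14093579e+00 -5.05491056e-04  1.83982014e+00] yawdeg 105.41392923165068 q [-0.65668701  0.52950792  0.342037    1.85302479 -0.23941887  0.79844364
  0.07905273] 18.2
tool dx,dy mm -0.9160175089974777 1.4575546455307686
[492.41867221 201.6134879  153.16445984] [-3.14054105e+00 -2.26231647e-04  1.83975184e+00] 0.07899201718982675
273.94829543933685 255.63621959820654
```

View pics/v4.png

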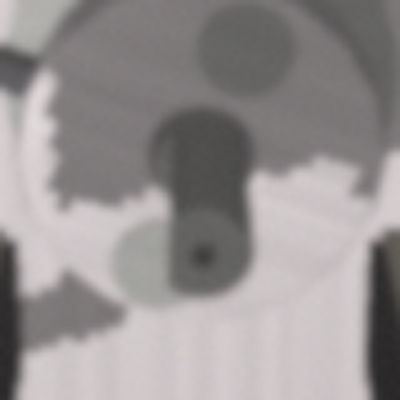

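The flat now faces left, towards the open front, as a vertical edge at x≈170. For the rotor, the screw sits at world 174°, so I'll grip across it with yaw 174° and opening 0.75.

{"fn": "step_arm", "kwargs": {"motion": [[[0,0,0,-7,0.75],[0,0,0,-14,0.75],[0,0,0,-21,0.75],[0,0,0,-28,0.75],[0,0,0,-35,0.75]]]}}

```text
time: 18.67
tool_pos: [492.1, 201.4, 152.4]
ee_rot: [-3.139, -0.001, 2.457]
ft_force: [-0.4, 0.0, 0.5]
opening: 0.708
gripper_force: 0.0
```

{"fn": "step_arm", "kwargs": {"motion": [[[0,0,0,-7,0.75],[0,0,0,-14,0.75],[0,0,0,-21,0.75],[0,0,0,-28,0.75],[0,0,0,-33.7,0.75]]]}}

```text
time: 19.08
tool_pos: [492.1, 201.2, 152.4]
ee_rot: [-3.141, -0.003, 3.044]
ft_force: [0.4, -0.1, -0.7]
opening: 0.75
gripper_force: 0.0
```

{"fn": "step_arm", "kwargs": {"motion": [[[0,0,0,0,0.75],[0,0,0,0,0.75]]]}}

```text
time: 19.25
tool_pos: [492.4, 201.2, 152.7]
ee_rot: [-3.141, -0.002, 3.036]
ft_force: [0.5, -0.4, 0.3]
opening: 0.75
gripper_force: 0.0
```

```bash
python3 go.py 494.6 201; python3 look.py v5
python3 - <<'E'
from h import *
c=dict(np.load("v5.npz"));im=c["pixels"]
u,v=px(c,[494.6,201,108]);print(u,v)
W=c["W"];g=cv2.cvtColor(im,cv2.COLOR_BGR2GRAY)
r=np.hypot(W[...,0]-494.6,W[...,1]-201)
# screw: dark pixels at height ~100, radius 26-32
m=(abs(W[...,2]-101)<6)&(r>26)&(r<33)&(g<90)
p=W[m]-[494.6,201,0]
if len(p): print(len(p),np.degrees(np.arctan2(p[:,1],p[:,0])%(2*np.pi)).round()[:60],p.mean(0))
m=(abs(W[...,2]-108)<2.5)&(r<27)&(r>9);q=W[m];print("rotor top",m.sum(),cv2.minEnclosingCircle(q[:,:2].astype(np.float32)),np.median(q[:,2]))
E
```

```text
[492.39601507 201.18048258 152.70343906] [-3.14097525e+00 -2.05810568e-03  3.03551960e+00] yawdeg 173.922461956884 q [-4.26203273e-01  5.12174952e-01 -3.64432214e-03  1.84663303e+00
  1.79255736e-03  7.84873380e-01  1.03407257e+00] 19.25
tool dx,dy mm -2.210705949973915 0.053877068414254145
[492.55185421 201.22051618 152.8880544 ] [-3.14095099e+00 -1.56234101e-03  3.03567288e+00] 1.034201988900647
272.3293029053364 258.9573800585054
271.2237379207781 239.5013681621461
28 [175. 174. 178. 177. 175. 174. 173. 172. 174. 173. 172. 173. 172. 174.
 173. 172. 174. 173. 172. 174. 173. 172. 174. 173. 171. 174. 173. 171.] [-28.97816053   3.33585545 100.59299454]
rotor top 2812 ((494.18743896484375, 200.95816040039062), 24.688034057617188) 106.46418084097756
```

{"fn": "step_arm", "kwargs": {"motion": [[[-0.0022,0,0,0,0.75],[-0.0022,0,0.02,0,0.75],[-0.0022,0,0.04,0,0.75],[-0.0022,0,0.058,0,0.75],[-0.0022,0,0.068,0,0.75]]]}}

```text
time: 19.72
tool_pos: [494.3, 200.9, 83.8]
ee_rot: [-3.14, -0.002, 3.037]
ft_force: [0.5, 0.4, -0.9]
opening: 0.749
gripper_force: 0.0
```

{"fn": "step_arm", "kwargs": {"motion": [[[0,0,0,0,0.75],[0,0,0,0,0.75],[0,0,0,0,0.75]]]}}

```text
time: 19.97
tool_pos: [496.0, 201.6, 86.5]
ee_rot: [3.141, 0.002, 3.038]
ft_force: [0.4, -0.0, -0.2]
opening: 0.752
gripper_force: 0.0
```

```bash
python3 go.py 494.4 201
```

```text
[495.95436821 201.59845236  86.47535508] [3.14082066e+00 1.52186078e-03 3.03799374e+00] yawdeg 174.06421921244723 q [-0.42416089  0.61101758 -0.00426822  1.90237512  0.00435615  0.62650553
  1.03601657] 19.9667
tool dx,dy mm 1.4841461783851364 -0.7559866858988786
```

{"fn": "step_arm", "kwargs": {"motion": [[[0.001,0,0.003,0,0.75],[0.001,0,0.003,0,0.75],[0.001,0,0.003,0,0.4],[0.001,0,0.003,0,0.4],[0.001,0,0.003,0,0.4]]]}}

```text
time: 20.38
tool_pos: [494.3, 201.4, 82.9]
ee_rot: [3.141, 0.0, 3.038]
ft_force: [0.1, -0.1, 0.4]
opening: 0.585
gripper_force: 0.0
```

{"fn": "step_arm", "kwargs": {"motion": [[[0,0,0,0,0.4],[0,0,0,0,0.4],[0,0,0,0,0.4]]]}}

```text
time: 20.63
tool_pos: [494.3, 201.3, 82.9]
ee_rot: [3.142, 0.0, 3.038]
ft_force: [-0.2, 0.3, 2.5]
opening: 0.533
gripper_force: 30.0
```

```bash
python3 go.py 494.4 201
```

```text
[494.32831228 201.34683503  82.87966011] [3.14153333e+00 2.14318331e-04 3.03813546e+00] yawdeg 174.07233924517467 q [-0.4248605   0.61536945 -0.00442819  1.90822698  0.00451249  0.61779086
  1.03518488] 20.6333
tool dx,dy mm -0.10712301285663829 -0.3375771444803619
```

{"fn": "step_arm", "kwargs": {"motion": [[[0,0,-0.001,-4,0],[0,0,-0.002,-9,0],[0,0,-0.002,-14,0],[0,0,-0.002,-19,0],[0,0,-0.002,-21.6,0]]]}}

```text
time: 21.05
tool_pos: [494.0, 201.1, 84.3]
ee_rot: [-3.142, -0.001, -2.864]
ft_force: [0.7, -0.0, -0.8]
opening: 0.537
gripper_force: 30.0
```

{"fn": "step_arm", "kwargs": {"motion": [[[0,0,-0.004,0,0],[0,0,-0.009,0,0],[0,0,-0.014,0,0],[0,0,-0.019,0,0],[0,0,-0.021,0,0]]]}}

```text
time: 21.47
tool_pos: [494.6, 201.4, 106.7]
ee_rot: [-3.141, 0.001, -2.868]
ft_force: [0.1, -0.6, -1.1]
opening: 0.536
gripper_force: 30.0
```

{"fn": "step_arm", "kwargs": {"motion": [[[0,0,-0.003,0,0],[0,0,-0.005,0,0],[0,0,-0.007,0,0],[0,0,-0.007,0,0],[0,0,-0.007,0,0]]]}}

```text
time: 21.88
tool_pos: [494.2, 201.4, 112.7]
ee_rot: [3.142, 0.0, -2.868]
ft_force: [1.1, -0.1, -0.7]
opening: 0.536
gripper_force: 30.0
```

```bash
cat > fin.py <<'E'
from h import *
c=cam("wrist");im=c["pixels"];s=ctrl.sense();print(s["gripper_force"],s["opening"],s["ft_force"],s["wrist_torque"])
W=c["W"];g=cv2.cvtColor(im,cv2.COLOR_BGR2GRAY);r=np.hypot(W[...,0]-494.5,W[...,1]-201)
for lo,hi in((8,23),(0,4.5)):
    m=(W[...,2]>120)&(W[...,2]<150)&(r<hi)&(r>lo);q=W[m];A=np.c_[q[:,:2]-[494.5,201],np.ones(len(q))];k=np.ones(len(q),bool)
    for _ in range(4): f=np.linalg.lstsq(A[k],q[k,2],rcond=None)[0];k=abs(A@f-q[:,2])<2
    print("plane",lo,k.sum(),len(q),f,np.median(q[:,2]))
m=(abs(W[...,2]-131)<7)&(r>26)&(r<33)&(g<90);p=W[m]-[494.5,201,0]
if len(p): print("screw",len(p),np.median(np.degrees(np.arctan2(p[:,1],p[:,0])%(2*np.pi))),p.mean(0))
u,v=map(int,px(c,[494.5,201,138]));print(u,v)
cv2.imwrite("pics/fin.png",cv2.resize(im[v-50:v+40,u-50:u+40],(594,594),interpolation=cv2.INTER_CUBIC))
E
python3 go.py 494.5 201;python3 fin.py
```

```text
[494.23432249 201.36786108 112.6895926 ] [ 3.14158630e+00  6.70420853e-05 -2.86798297e+00] yawdeg 195.67668017885816 q [-0.34764006  0.57254105 -0.12081961  1.88113453  0.10230533  0.69375252
  1.31630331] 21.8833
tool dx,dy mm -0.15639555410345798 -0.425965662383013
29.999705851078033 0.5375539574198454 [-0.6811838  -0.65870668 -0.50839245] [ 0.00755032 -0.01185411 -0.01751379]
plane 8 5848 5857 [-4.59636502e-04  3.84184615e-04  1.36179151e+02] 136.16748513002494
plane 0 266 297 [5.65385189e-02 1.68191517e-03 1.36266954e+02] 136.22866022510124
screw 266 190.49890738738466 [-17.12721153   5.21193096 130.86654176]
269 293
```

View pics/fin.png

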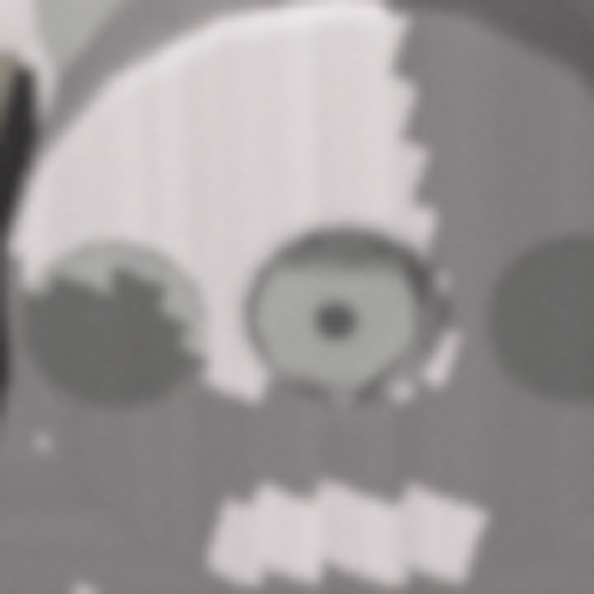

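The rotor top (136.2) and shaft top (136.3) are flush. The flat's edge lies level at y≈265, facing the front (image up). The magnets at (113,325) and (570,320) are level too, so the screw lies over the flat. I'll check the pot by numbers, then hand in.

Run:
```python
from h import *
c=cam("top");W=c["W"]
m=(W[...,2]>98)&(W[...,2]<112)&(np.hypot(W[...,0]-577,W[...,1]+209)<130);q=W[m]
print("pot",m.sum(),cv2.minEnclosingCircle(q[:,:2].astype(np.float32)),np.median(q[:,2]))
s=ctrl.sense();print(s["tool_pos"],abs(s["joint_vel"]).max())
if m.sum()>500: print(ctrl.job_done())
```

```text
pot 2287 ((577.9424438476562, -206.8539276123047), 91.66362762451172) 104.06451233891613
[494.16056692 201.37189912 112.51520815] 0.0025584197794008834
the job is handed in; nothing more can be done
None
```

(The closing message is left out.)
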